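# Shut the pretzel cutter in its case

## Robot

A 6-joint arm with a two-finger parallel gripper is mounted at the origin on the work surface. World frame = base frame: x ahead of the robot, y to its left, z up, the work surface at z = 0. Lengths are in m, angles in rad, forces in N, time in s.
With the tool pointing down it reaches from about 0.2 to 0.875 m from the base axis. Payload 3.4 kg.
Tool frame: the origin (TCP) lies between the finger pads; the fingertips stand manip.tips_ahead ahead of it and the grasp point (between the pads) lies 2 mm behind it (manip.tips_ahead is the distance from the TCP to the fingertips, in m); z points along the fingers, y is the line along which they close (so a half turn about z gives the same grasp; the last joint's range is limited). The gripper opens to 94 mm and grips with 3 to 60 N. Pads are 16 mm wide; open, the fingers measure 119 mm over their backs; the gripper's body (75 mm by 177 mm) begins 78 mm behind the grasp point.
Start: joints at [1.106, 0.276, 1.505, -0, 1.361, -0.121], TCP at [0.194, 0.541, 0.222] pointing down, gripper open.
Joint ranges: [-2.89, 2.89], [-0.75, 2.08], [0.22, 2.7], [-1.18, 4.32], [0.11, 2.71], [-2.7, 2.7]. Speed limits (rad/s): [2.57, 2.57, 3.14, 3.14, 3.14, 3.14].

## Interface

Orientations are given as a rotation vector (axis times angle).
In Python, from rig import manip gives the robot as it stands.
- The arm moves only by the tool apply_moves, never from a script. Its argument "moves" is a list of rows, each an object with "travel": the shift along the tool's x, y, z scaled (see below), a list of three; "twist": the turn about the tool's z scaled (see below). In form: [{"travel": [tx, ty, tz], "twist": twist}, ...]. A call has 1 to 12 rows; each row is the pose to reach, as a shift and turn from the pose commanded when the call began, along the tool's axes at that moment, turning the shorter way round; what a row does not reach only later rows make up. The controller multiplies each number of a shift by 1 m and each number of a turn by 360 degrees. A row lasts 1/8 s, in which the tool goes at most 62.5 mm and 10.7 degrees, less where a joint would pass 70% of its speed; a pose out of reach is approached as far as the arm can. A call with a number of a shift or a turn outside -1 to 1 is refused whole. A call with a gripper value outside its range is refused whole. "gripper" is the gripper's target within -1 to 1 (shut at 1, half-way at 0, fully open at -1), set as the call begins (left out, the last holds). The fingers move at their own pace and stop on an object; "newtons" is the grip in N (left out, the last holds). Time passes only in rows, so rows that repeat a pose let the fingers close. It gives the time, the measured TCP pose, the force, the opening and the grip force at its end, in the units of the state.
- manip.get_state(): the state, without advancing time (a new reading comes with each control period).
- manip.camera(name): name is "side" or "top" or "wrist"; returns the picture (480x640x3 uint8, blue, green, red); there is no depth.
- manip.camera_info(name): a dict with "intrinsics" (3x3 intrinsics, pixels), "k1" (the pictures are not rectified: a ray, as slopes to the right and down, at radius r is drawn at 1 + k1 r^2 times it, then the intrinsics apply), "origin" and "attitude" of the camera in the world; the wrist camera has in their place "T_tool_cam" (4x4, takes a point from camera to tool coordinates, whose origin is the TCP and whose axes are the flange's). Camera axes: x right, y down, z forward; pixel columns grow to the right and rows downward; lengths in m; the calibration is good to about 2 mm. A picture is of the moment at which its call begins: read the wrist's pose just before it. camera_info takes no time and is no camera call.
- manip.job_done(): hands the job in; it is judged then, once.
Trained networks look in the newest picture that a camera, given by its name, has taken for a name from the list of things; names that differ only in an ending like _2 or _b are one class to them, and where a whole thing is asked for, a point or a joint stands for the part that bears it (a point fixed in the world has none). Each returns a list of dicts, best first, with "p" (0 to 1); they miss things now and then, are a little off and sometimes report something else, mostly with a low value. They report only what shows in the picture. A call takes as long as a camera call.
- manip.find_in(camera, label): "position" ([x, y, z] in m, in world coordinates, good to about 4 mm: the middle of the surface that is visible of it).
- manip.trace(camera, label): "mask" (480x640 bool, what is visible of it).
- manip.mark_of(camera, label): "position" ([x, y, z] in m, in world coordinates, good to about 4 mm: a listed point, or the origin of a listed thing).
The state is a dict: "clock": time; "qpos": joint angles; "joint_vel": joint speeds; "effort": joint torques, N m; "position": TCP position; "orientation": TCP orientation; "contact_force": force on the tool from outside, world axes, zero at the start; "ft_torque": the same for the moment, N m; "width": finger opening in m; "gripper_force": force on a finger pad.
Only numpy, scipy, OpenCV 4.12 (cv2) and the standard library are available. Lean on these libraries where they do the work, as an engineer would, in place of code of your own. Each camera call takes 0.05 s, during which the arm holds its last target. There are 200 camera calls.

## Task

Shut the pretzel cutter into the low wooden case: with the fingertips push the upright aluminium flap over until it lies flat, keep it pressed down against its spring, push it by its rib so that its free edge slides beneath the aluminium lip as far as it will go, then let go so that the lip alone keeps it shut. Push only on the flap's outer face, edge and rib: do not pinch the flap or its rib, or reach under its cork-lined side. Leave the pretzel cutter lying in the case and every other thing on the marble where it stands.

Things in the scene. Friction and masses are not known exactly. Their poses are not given: they have to be found in the camera images.
- case: Open-topped low wooden case, fixed to the marble slab (slab top at z = 0.02). 140 mm along its x, 120 mm along its y, walls 45 mm high and 6 mm thick. Origin: centre of its underside. Its x axis points from the flap's hinge (wall nearer the robot) to the lip (far wall), z up. Somewhere ahead of the robot, turned up to 0.5 rad either way.
- flap_hinge (a point): Middle of the hinge line of the flap, at (-68, 0, 50) mm in the case's frame; the line runs along the case's y. Site axes turn with the flap: x runs along the flap to its free edge, z is the normal of its outer face.
- flap (a joint): Flap angle: 0 = lying flat over the case, 1.57 = upright; starts between 1.3 and 1.75; stops at 0 and 1.95. A spring of 0.14 N m/rad with its rest at 1.55 and a friction of 0.06 N m: the flap stays where it is near upright, but springs up to about 0.8 when let go flat and not tucked. About 3 N at 80 mm from the hinge hold it flat.
- leaf (a joint): How far the flap's plate has slid outward, away from its hinge, along slots in its hinge straps: 0 = drawn in (start), 0.014 m = fully out (stop). Friction about 2.5 N, no spring. It must be nearly drawn in (below 0.004) while the flap comes down flat, or its edge lands on top of the lip; a plate that slid out too early is pushed back in by its free edge.
- flap_edge (a point): Middle of the free edge of the flap's plate, 112 mm from the hinge line when drawn in. The plate is aluminium, 100 mm wide, reaching from 10 to 112 mm from the hinge line when drawn in, 5 mm thick: its outer face (the top when folded flat) lies 5 mm along the normal from the hinge line, so 75 mm above the table surface z = 0 when flat. Its inner side has a 3 mm cork lining.
- flap_rib (a point): Middle of the hinge-side face of the straight upstanding rib on the flap's outer face: 85 mm from the hinge line when drawn in, 5 mm above the outer face. The rib is 80 mm long across the flap, 6 mm thick, 10 mm high. Between the hinge and the rib lies clear flat plate to press on; pushing the rib along the case's x slides the plate out.
- lip_edge (a point): Middle of the lower edge of the fixed aluminium lip that overhangs the far end of the case: 90 mm wide, 4 mm thick, underside 60 mm above the case's underside (80 mm above z = 0), overhanging 22 mm from its upright. When the flap lies flat its drawn-in edge is 4 mm short of this edge and its top face is 5 mm below it; fully out it reaches 10 mm beneath. Let go, the tucked flap rises against the lip to about 0.04 rad.
- pretzel: Pretzel-shaped brushed aluminium cutter, 64 x 84 mm outline, 18 mm high, loose on the case's 8 mm thick floor. Origin: centre of its underside.
- bell_a: Green enamel bell-shaped cutter, 56 x 54 mm outline, 28 mm high, standing loose about 150 mm to the left of the case (case +y).
- bell_b: Second such bell-shaped cutter, about 150 mm to the right of the case (case -y).
- plunger: Boxwood plunger cutter with a spring round its neck, 48 mm across, 90 mm high, loose bystander.
- weight: Cream ceramic cooling weight, 80 mm across, 52 mm high, loose bystander.
- sugar_jar: Glass jar with aluminium cap, 64 mm across, 100 mm high, loose bystander.
- scraper: Dough scraper lying flat, 120 x 115 mm, 14 mm high, loose bystander to the left.
- round_cutter: Round aluminium cutter ring, 60 mm across, 30 mm high, loose bystander to the right.

How it is judged:
On the way, in this order (a step that is already met when the one before it is completed fails the run):
1. the flap is folded over, nearly flat (value of joint flap below 0.3 rad), for 0.1 s.
2. the flap's edge is tucked beneath the lip (value of joint flap below 0.08 rad and value of joint leaf above 0.009 m), for 0.2 s.
At the end, for the whole second after the job is handed in: The flap lies within 0.08 rad of flat with its plate slid out at least 9 mm (of 14), so that its free edge is at least 5 mm in beneath the lip and below it; the flap is at rest and held by the lip alone; the pretzel cutter lies flat in the case; no bystander is more than 25 mm from where it stood (all of step 2 and x of flap_edge in the frame of lip_edge above 0.005 m and z of flap_edge in the frame of lip_edge below 0 m and velocity of joint flap below 0.05 rad/s and x of pretzel in the frame of case between -0.04 and 0.04 m and y of pretzel in the frame of case between -0.035 and 0.035 m and z of pretzel in the frame of case below 0.02 m and angle between pretzel's own z axis and vertical below 0.2 rad and distance of each of bell_a, bell_b, plunger, weight, sugar_jar, scraper, round_cutter from where it was at the start of the episode below 0.025 m); the robot touches nothing.
It fails at once if the flap was pinched or lifted by its cork-lined inner side (contact force between the fingers and leaf_c1 above 3 N).
It fails at once if the rib of the flap was pinched between the fingers (pressed on both its sides) (contact force between the fingers and leaf_c3 above 3 N and contact force between the fingers and leaf_c4 above 3 N).
It fails at once if the pretzel cutter was lifted (z of pretzel in the frame of case above 0.02 m).
It fails at once if the pretzel cutter was moved by the fingers (contact force between the fingers and pretzel above 1 N).
It fails at once if a bystander was lifted, carried or knocked away (distance of any of bell_a, bell_b, plunger, weight, sugar_jar, scraper, round_cutter from where it was at the start of the episode above 0.025 m).
It also fails if it takes over 42 s, if anything falls off the work surface, if the arm or the gripper's body presses on something with over 40 N, if the wrist force passes 120 N, or if a joint passes its speed limit or range.

## Working session

There is one attempt and no reset: what is moved stays moved. The work goes in short steps, Python scripts to look and compute and a tool call to move; the robot and the scene stay as the last step left them, time stands still between calls to the robot, and variables do not carry over. Pictures are saved under pics/ and viewed, at most 10 in all, crops included, and the job is handed in when it is done.

Besides the shell and the picture viewer there is one more tool, called after "Call:" as name([rows], argument=value, ...), one row to a line, values as JSON. apply_moves: Moves the arm, as the interface text tells. Its arguments: {"type":"object","properties":{"moves":{"type":"array","items":{"type":"object","properties":{"travel":{"type":"array","items":{"type":"number"}},"twist":{"type":"number"}}}},"gripper":{"type":"number"},"newtons":{"type":"number"}},"required":["moves"]}

```bash
mkdir -p pics
python3 - <<'E'
from rig import manip
import cv2,numpy as np
s=manip.get_state();print(s, manip.tips_ahead)
ims=[]
for c in("side","top"):
    im=manip.camera(c);ims.append(im)
    for l in("flap_hinge","flap_edge","flap_rib","lip_edge","case","pretzel","bell_a","plunger","weight","sugar_jar","scraper","round_cutter"):
        print(c,l,[(np.round(d["position"],3).tolist(),round(d["p"],2)) for d in manip.mark_of(c,l)[:2]])
cv2.imwrite("pics/a.png",cv2.resize(np.vstack(ims),(450,600)) if 0 else ims[1]);cv2.imwrite("pics/b.png",ims[0])
E
```

```text
{'clock': 0.0, 'qpos': array([ 1.10600960e+00,  2.76578723e-01,  1.50607547e+00, -4.79588057e-05,
        1.36068475e+00, -1.21028302e-01]), 'joint_vel': array([ 0.00069438,  0.00010809,  0.00031804,  0.00133821,  0.00018548,
       -0.00109633]), 'effort': array([ 6.62200637e-04, -4.04585052e+01, -2.37232912e+01,  7.08281365e-02,
        3.44918389e-02, -1.32370824e-04]), 'position': array([0.19359654, 0.54088436, 0.22163697]), 'orientation': array([-5.37225400e-01, -3.09485064e+00,  2.64711492e-03]), 'contact_force': array([-0.41071559, -0.34293892, -0.24210473]), 'ft_torque': array([-0.01554963, -0.01588167, -0.03003039]), 'gripper_force': 0.0, 'width': 0.09410436609341244} 0.017
side flap_hinge [([0.506, 0.116, 0.066], 0.69)]
side flap_edge [([0.531, 0.111, 0.184], 0.84)]
side flap_rib [([0.519, 0.114, 0.153], 0.86)]
side lip_edge [([0.789, -0.257, 0.02], 0.71), ([0.624, 0.107, 0.078], 0.68)]
side case [([0.575, 0.113, 0.02], 0.65), ([0.574, 0.118, 0.027], 0.31)]
side pretzel [([0.576, 0.119, 0.028], 0.97)]
side bell_a [([0.553, 0.27, 0.019], 0.88), ([0.522, -0.029, 0.023], 0.78)
[... 156 characters left out ...]
021], 0.67)]
side scraper [([0.436, 0.442, 0.014], 0.74)]
side round_cutter [([0.53, -0.472, 0.02], 0.81)]
top flap_hinge [([0.514, 0.113, 0.07], 0.74)]
top flap_edge [([0.533, 0.111, 0.18], 0.76)]
top flap_rib [([0.519, 0.114, 0.152], 0.76)]
top lip_edge [([0.626, 0.106, 0.076], 0.76)]
top case [([0.576, 0.105, 0.026], 0.78)]
top pretzel [([0.575, 0.113, 0.028], 0.78)]
top bell_a [([0.519, -0.03, 0.02], 0.7), ([0.552, 0.267, 0.018], 0.57)]
top plunger [([0.78, -0.021, 0.023], 0.75)]
top weight [([0.784, -0.254, 0.02], 0.65)]
top sugar_jar [([0.782, 0.249, 0.021], 0.68), ([0.434, 0.436, 0.015], 0.27)]
top scraper [([0.434, 0.44, 0.016], 0.86)]
top round_cutter [([0.533, -0.47, 0.019], 0.79)]
```

View pics/a.png

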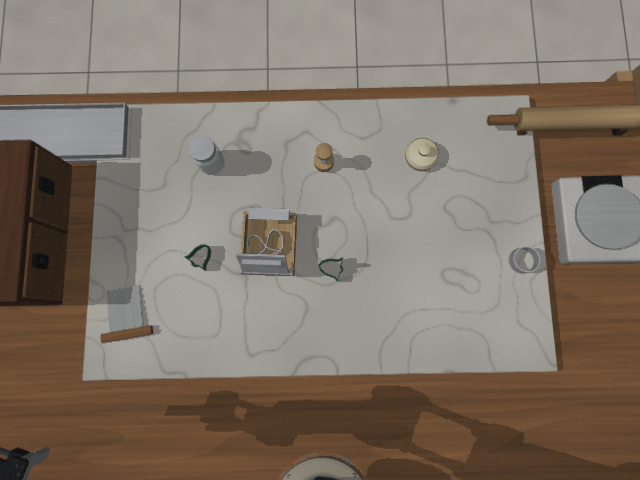

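View pics/b.png

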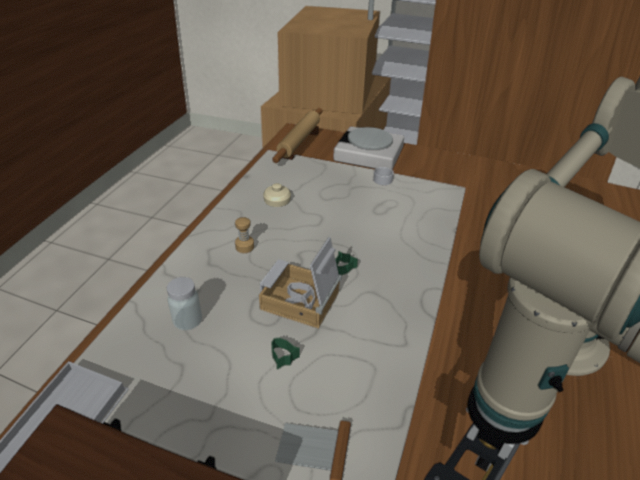

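Both pictures show the case (top view around px 267,243) with the flap upright at its near wall and the pretzel inside. The hinge is near (0.510, 0.1145, 0.07), and the hinge-to-lip distance measures 115 mm against 116 mm expected. Yaw is about -0.085 rad and the flap angle about 1.37 rad. I'll close the fingers and hover behind the flap.

Call:
apply_moves([
  {"travel": [-0.398,-0.3065,0],"twist": -0.0414},
  {"travel": [-0.398,-0.3065,0],"twist": -0.0414},
  {"travel": [-0.398,-0.3065,0],"twist": -0.0414},
  {"travel": [-0.398,-0.3065,0],"twist": -0.0414},
  {"travel": [-0.398,-0.3065,0],"twist": -0.0414},
  {"travel": [-0.398,-0.3065,0],"twist": -0.0414},
  {"travel": [-0.398,-0.3065,0],"twist": -0.0414},
  {"travel": [-0.398,-0.3065,0],"twist": -0.0414},
  {"travel": [-0.398,-0.3065,0],"twist": -0.0414},
  {"travel": [-0.398,-0.3065,0],"twist": -0.0414},
  {"travel": [-0.398,-0.3065,0],"twist": -0.0414},
  {"travel": [-0.398,-0.3065,0],"twist": -0.0414},
], gripper=1, newtons=10)

```text
clock: 2.8
position: [0.4644, 0.12, 0.2226]
orientation: [-0.127, -3.139, -0.001]
contact_force: [0.2, 0.4, -0.1]
width: 0.0005
gripper_force: 0.0
```

Call:
apply_moves([
  {"travel": [0,0,0.05],"twist": 0},
  {"travel": [0,0,0.086],"twist": 0},
  {"travel": [0,0,0.086],"twist": 0},
  {"travel": [-0.02,0,0.086],"twist": 0},
  {"travel": [-0.035,0,0.086],"twist": 0},
  {"travel": [-0.046,0,0.086],"twist": 0},
  {"travel": [-0.054,0,0.086],"twist": 0},
  {"travel": [-0.062,0,0.087],"twist": 0},
  {"travel": [-0.062,0,0.087],"twist": 0},
])

```text
clock: 3.92
position: [0.5276, 0.1132, 0.1353]
orientation: [0.132, 3.139, -0.0]
contact_force: [-0.3, -0.5, -0.1]
width: 0.0004
gripper_force: 0.3
```

```bash
cat > h.py <<'E'
from rig import manip
import cv2,numpy as np
def look(out=None,crop=None):
    for c in("side","top"):
        im=manip.camera(c)
        for l in("flap_hinge","flap_edge","flap_rib","lip_edge"):
            print(c,l,[(np.round(d["position"],3).tolist(),round(d["p"],2)) for d in manip.mark_of(c,l)[:1]])
        if out and c=="side": cv2.imwrite("pics/"+out,cv2.resize(im[200:360,220:420],(800,640))[:600])
    s=manip.get_state();print(s["clock"],s["position"],s["contact_force"])
E
python3 -c "
import h;h.look('c.png')"
```

```text
side flap_hinge [([0.507, 0.114, 0.068], 0.62)]
side flap_edge [([0.573, 0.109, 0.165], 0.71)]
side flap_rib [([0.55, 0.11, 0.145], 0.83)]
side lip_edge [([0.627, 0.11, 0.082], 0.8)]
top flap_hinge [([0.51, 0.114, 0.069], 0.6)]
top flap_edge []
top flap_rib []
top lip_edge [([0.627, 0.106, 0.077], 0.46)]
4.425 [0.52718936 0.11350704 0.13564072] [-0.91184846  0.1552622  -0.33557671]
```

View pics/c.png

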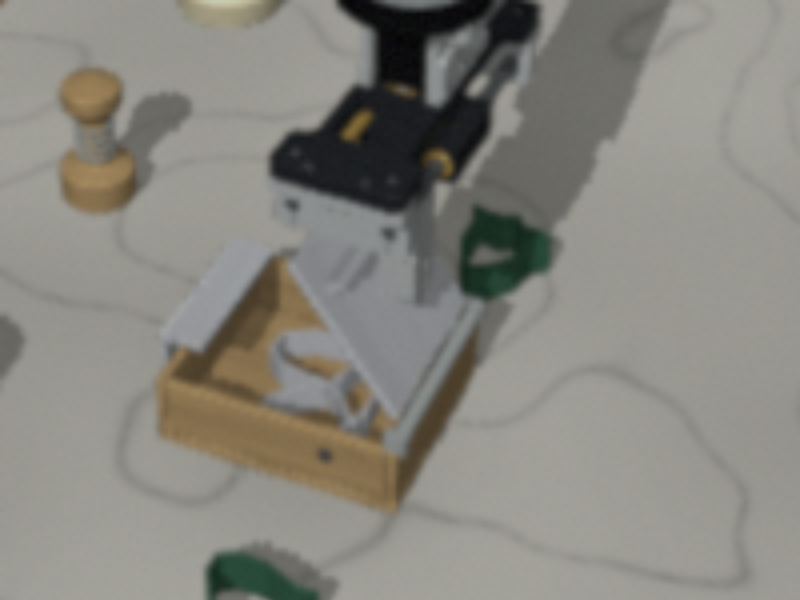

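The picture shows the flap leaning at about 1.0 rad with the fingertips on its outer face (px 400,290), as predicted. I'll fold it on down.

Call:
apply_moves([
  {"travel": [-0.009,0,0.003],"twist": 0},
  {"travel": [-0.018,0,0.006],"twist": 0},
  {"travel": [-0.025,0,0.011],"twist": 0},
  {"travel": [-0.031,0,0.017],"twist": 0},
  {"travel": [-0.036,0,0.023],"twist": 0},
  {"travel": [-0.041,0,0.03],"twist": 0},
  {"travel": [-0.043,0,0.035],"twist": 0},
  {"travel": [-0.045,0,0.04],"twist": 0},
  {"travel": [-0.045,0,0.043],"twist": 0},
  {"travel": [-0.045,0,0.043],"twist": 0},
])

```text
clock: 5.68
position: [0.5724, 0.1097, 0.0925]
orientation: [0.131, 3.138, 0.0]
contact_force: [-0.3, -0.0, 2.5]
width: 0.0004
gripper_force: 0.8
```

```bash
python3 -c "
import h;h.look('d.png')"
```

```text
side flap_hinge [([0.507, 0.114, 0.068], 0.8)]
side flap_edge [([0.62, 0.104, 0.074], 0.94)]
side flap_rib [([0.596, 0.108, 0.081], 0.74)]
side lip_edge [([0.625, 0.108, 0.083], 0.56)]
top flap_hinge [([0.513, 0.114, 0.07], 0.93)]
top flap_edge []
top flap_rib []
top lip_edge [([0.625, 0.105, 0.079], 0.56)]
6.175 [0.5724133  0.1097052  0.09268703] [ 0.17997879 -0.29024541  1.45031987]
```

View pics/d.png

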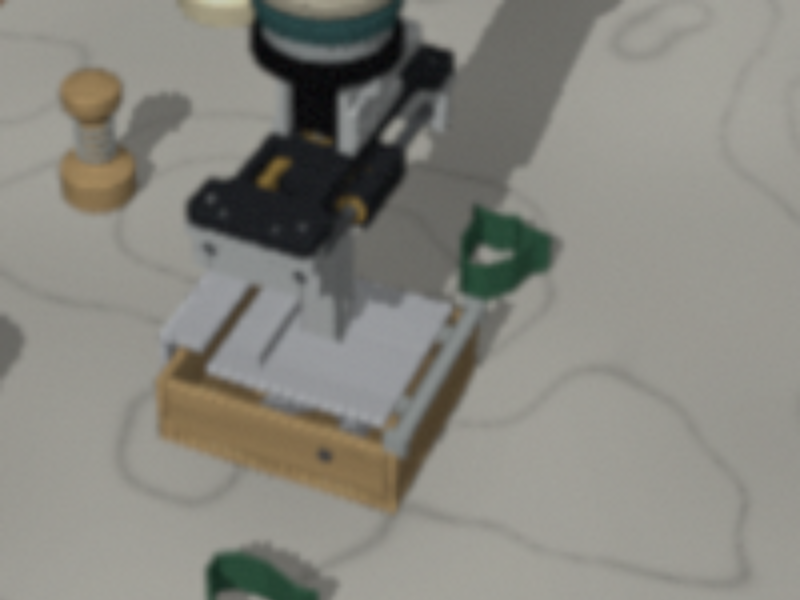

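The flap is nearly flat (tip z 0.0757 against 0.075), the edge is free of the lip, and the finger is about 15 mm short of the rib. Next I'll press and slide.

Call:
apply_moves([
  {"travel": [0,0,0.002],"twist": 0},
  {"travel": [0,0,0.002],"twist": 0},
  {"travel": [-0.005,0,0.002],"twist": 0},
  {"travel": [-0.01,0,0.002],"twist": 0},
  {"travel": [-0.014,0,0.002],"twist": 0},
  {"travel": [-0.017,0,0.002],"twist": 0},
  {"travel": [-0.02,0,0.002],"twist": 0},
  {"travel": [-0.023,0,0.002],"twist": 0},
  {"travel": [-0.023,0,0.002],"twist": 0},
])

```text
clock: 7.3
position: [0.5916, 0.1081, 0.0905]
orientation: [-0.131, -3.132, -0.0]
contact_force: [-4.7, 0.9, 8.0]
width: 0.0005
gripper_force: 4.0
```

```bash
python3 -c "
import h;h.look('e.png')"
```

```text
side flap_hinge [([0.509, 0.114, 0.068], 0.93)]
side flap_edge [([0.632, 0.108, 0.073], 0.93)]
side flap_rib [([0.609, 0.11, 0.079], 0.91)]
side lip_edge [([0.626, 0.11, 0.082], 0.72)]
top flap_hinge [([0.51, 0.114, 0.072], 0.88)]
top flap_edge []
top flap_rib []
top lip_edge []
7.8 [0.59162932 0.10810964 0.09060043] [-6.25720284  0.40924763  8.3163072 ]
```

View pics/e.png

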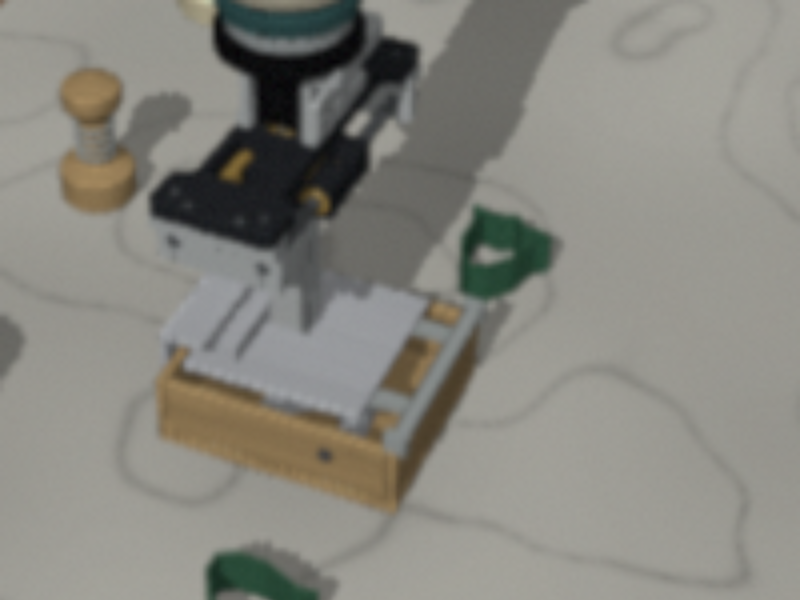

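The plate now sits beneath the lip with strips showing at the hinge side, edge about 6 mm past the lip edge. I'll push on to the stop.

Call:
apply_moves([
  {"travel": [-0.003,0,0],"twist": 0},
  {"travel": [-0.006,0,0],"twist": 0},
  {"travel": [-0.008,0,0],"twist": 0},
  {"travel": [-0.008,0,0],"twist": 0},
])

```text
clock: 8.3
position: [0.5985, 0.1074, 0.0902]
orientation: [-0.131, -3.13, 0.0]
contact_force: [-6.6, -0.7, 8.0]
width: 0.0006
gripper_force: 5.1
```

```bash
python3 -c "
import h;h.look('f.png')"
```

```text
side flap_hinge [([0.508, 0.116, 0.065], 0.71)]
side flap_edge [([0.638, 0.107, 0.072], 0.78)]
side flap_rib [([0.608, 0.105, 0.077], 0.91)]
side lip_edge [([0.623, 0.108, 0.079], 0.57)]
top flap_hinge [([0.511, 0.112, 0.069], 0.6)]
top flap_edge []
top flap_rib [([0.609, 0.106, 0.078], 0.6)]
top lip_edge []
8.8 [0.59849707 0.10739012 0.09023444] [-6.43945497  0.9029842   7.61900965]
```

Call:
apply_moves([
  {"travel": [-0.003,0,0],"twist": 0},
  {"travel": [-0.005,0,0],"twist": 0},
  {"travel": [-0.006,0,0],"twist": 0},
  {"travel": [-0.006,0,0],"twist": 0},
])

```text
clock: 9.3
position: [0.599, 0.1072, 0.0892]
orientation: [-0.13, -3.119, 0.0]
contact_force: [-14.8, 1.1, 10.6]
width: 0.0006
gripper_force: 9.0
```

It's at the stop: force is up and there's no more travel. I'll ease off the push, lift straight up, then look.

Call:
apply_moves([
  {"travel": [0.005,0,0],"twist": 0},
  {"travel": [0.007,0,-0.003],"twist": 0},
  {"travel": [0.008,0,-0.008],"twist": 0},
  {"travel": [0.009,0,-0.02],"twist": 0},
  {"travel": [0.01,0,-0.06],"twist": 0},
  {"travel": [0.03,0,-0.12],"twist": 0},
  {"travel": [0.06,0,-0.15],"twist": 0},
  {"travel": [0.12,0,-0.15],"twist": 0},
  {"travel": [0.18,0,-0.15],"twist": 0},
  {"travel": [0.18,0,-0.15],"twist": 0},
  {"travel": [0.18,0,-0.15],"twist": 0},
])

```text
clock: 10.68
position: [0.4317, 0.1218, 0.242]
orientation: [0.131, 3.133, 0.001]
contact_force: [0.2, -1.1, -0.0]
width: 0.0002
gripper_force: 0.0
```

```bash
python3 -c "
import h;h.look('g.png')
for l in('bell_a','plunger','weight','sugar_jar','scraper','round_cutter'): print(l,[h.np.round(d['position'],3).tolist() for d in h.manip.mark_of('top',l)[:2]])"
```

```text
side flap_hinge [([0.506, 0.114, 0.067], 0.93)]
side flap_edge [([0.635, 0.106, 0.081], 0.97)]
side flap_rib [([0.609, 0.11, 0.084], 0.69)]
side lip_edge [([0.624, 0.11, 0.08], 0.69)]
top flap_hinge [([0.51, 0.116, 0.07], 0.86)]
top flap_edge [([0.634, 0.105, 0.082], 0.97)]
top flap_rib [([0.611, 0.109, 0.085], 0.86)]
top lip_edge [([0.625, 0.108, 0.078], 0.62)]
11.175 [0.42969992 0.12159828 0.24022469] [ 0.16304472 -0.03032053 -0.58836227]
bell_a [[0.527, -0.031, 0.019], [0.554, 0.265, 0.021]]
plunger [[0.779, -0.022, 0.024]]
weight []
sugar_jar [[0.779, 0.247, 0.018], [0.603, 0.104, 0.082]]
scraper [[0.435, 0.442, 0.018]]
round_cutter [[0.531, -0.472, 0.017]]
```

View pics/g.png

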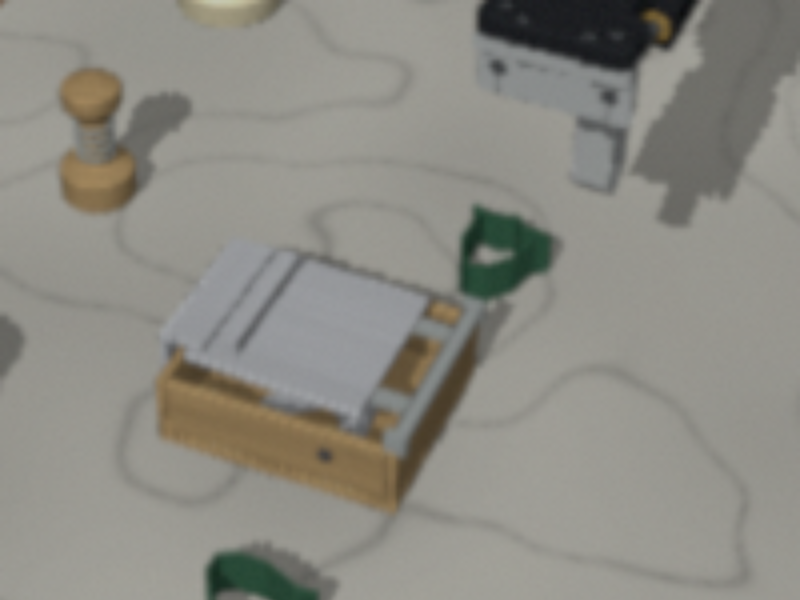

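The flap lies shut beneath the lip, and its edge is about 10 mm in (x 0.635 against 0.625). The arm is clear and the bystanders I can see haven't moved. Handing in.

```bash
python3 -c "
from rig import manip;print(manip.job_done())"
```

```text
the job is handed in; nothing more can be done
None
```

The case is shut: the flap's edge is about 10 mm beneath the lip, which alone holds it. The arm is clear, nothing checked had moved (the weight wasn't found in the last check), and the job was handed in at about 11.5 s, with no verdict returned.

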